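# Push a glazed test tile into its spring-lidded box

## Task

Press the steel bar on the side of the tile box down with one fingertip so that the spring lid opens, and while you keep the bar down push the glazed tile with the other fingertip along the tray and right inside, past the lid. Then let go of the bar so that the lid springs shut behind the tile. Only push the tile, never lift it, never let the lid touch it, and leave the pots and the bottle alone.

Things in the scene. Friction and masses are not known exactly. Their poses are not given: they have to be found in the camera images.
- tile_box: Light wooden tile box, fixed. Origin on the table (z = 0) straight below the outer face of the shut lid's lip, mid-lane; x points along the tile lane into the box, y to the press bar, z up (mm below are in this frame). Tray deck, top at z = 20, runs from x = -130 to the back wall at x = 79. Guide rails 5 high, inner faces y = -20 and 20, end at x = 18, where the side walls begin.
- box_roof (a point): Middle of the fixed roof's top face: x = 62, y = 0, z = 41 mm of tile_box. The roof covers x = 40 to 84, underside z = 36. Beside it the grey linkage housing fills x = 30 to 84, y = 29 to 83, up to z = 36.
- press_bar: Steel bar with a black rubber top, along x beside the tray, 26 mm wide (y = 57 to 83 of tile_box, 70 mm from the lane's centre line), usable from x = -120 to 22, so a fingertip can slide along it holding it down. Origin on its top face at x = 0, y = 70: z = 38 when up, 20 when fully down (18 mm travel). A spring lifts it: about 3 N at first, 5 N when down.
- bar_top (a point): Middle of the press bar's top face: x = -50, y = 70 mm of tile_box. Two level fingertips 22 to 24 mm above the table hold the bar down far enough and also meet the tile's end face without touching the deck. Pressing harder against the bottom stop only adds drag.
- tile_lid: Green metal lid, 46 mm wide, 40 long. Origin in its hinge line across the lane at x = 40, z = 38 mm of tile_box; axes as tile_box when shut. Geared to the bar: opens 81 rad per metre of bar travel (1.45 rad with the bar fully down), its front swinging up and back; it cannot be pushed inwards. Fully open its highest point is 80 mm above the table.
- lid_lip (a point): Middle of the lower edge of the lid's front lip (3 mm thick): x = 0, z = 24 mm of tile_box when shut, too low for the tile to pass. As it opens it also moves back: to x = 10 with the bar 14 mm down, 15 with 16 mm, 21 fully down; an upright fingertip behind the tile can follow that far. Touching the lid with a finger does no harm.
- test_tile: Terracotta test tile with teal glaze, 52 x 34 x 8 mm, about 32 g, flat on the tray in front of the lid. Origin in the middle of its underside, z = 20 mm; its own y axis is the 52 mm length, which lies along the lane. It is fully inside when its origin is at x = 30 to 53 mm of tile_box.
- cup: Small terracotta cup, 67 mm wide, 69 mm high, origin under its middle; to be left alone.
- pinch_pot: Grey pinch pot, 69 mm wide, 49 mm high, origin under its middle; to be left alone.
- dropper_bottle: Brown dropper bottle, 34 mm wide, 102 mm high, origin under its middle; to be left alone.
Not all that is in view belongs to the job. What is shaped like the test_tile but yellow is not meant.

How it is judged:
On the way, in this order (a step that is already met when the one before it is completed fails the run):
1. a fingertip holds the bar down and the lid is open, the tile still outside (angle between tile_lid's own z axis and vertical above 0.8 rad and contact force between the fingers and press_bar above 0.5 N and x of test_tile in the frame of tile_box below -0.026 m), for 0.1 s.
2. the tile is inside, past the lip, while a fingertip still holds the bar down and the lid open (angle between tile_lid's own z axis and vertical above 0.6 rad and contact force between the fingers and press_bar above 0.5 N and x of test_tile in the frame of tile_box above 0.03 m), for 0.1 s.
At the end, for the whole second after the job is handed in: The tile lies flat and still on the deck inside the box, its origin at least 30 mm past the lip, and the lid is shut behind it (within 0.06 rad) (x of test_tile in the frame of tile_box between 0.03 and 0.06 m and y of test_tile in the frame of tile_box between -0.012 and 0.012 m and z of test_tile in the frame of tile_box between 0.016 and 0.024 m and angle between tile_lid's own z axis and vertical below 0.06 rad and linear speed of test_tile below 0.02 m/s); the robot touches nothing.
It fails at once if the lid touches the tile (contact force between tile_lid and test_tile above 0.2 N).
It fails at once if the tile is lifted or tipped (z of test_tile in the frame of tile_box above 0.03 m or angle between test_tile's own z axis and vertical above 0.3 rad).
It fails at once if the cup, the pinch pot or the bottle is moved by more than 20 mm (distance of any of cup, pinch_pot, dropper_bottle from where it was at the start of the episode above 0.02 m).
It also fails if it takes over 35 s, if anything falls off the work surface, if the arm or the gripper's body presses on something with over 40 N, if the wrist force passes 120 N, or if a joint passes its speed limit or range.

## Robot

A 6-joint arm with a two-finger parallel gripper is mounted at the origin on a cart in front of the work surface, level with it; the furniture and walls round the work are solid. World frame = base frame: x ahead of the robot, y to its left, z up, the work surface at z = 0. Lengths are in m, angles in rad, forces in N, time in s.
With the tool pointing down it reaches from about 0.275 to 0.85 m from the base axis. Payload 5.2 kg.
Tool frame: the origin (TCP) lies midway between the tips of the shut fingers; the grasp point (between the pads) lies 19 mm behind it; z points along the fingers, y is the direction in which the jaws open and shut (so a half turn about z gives the same grasp; the last joint's range is limited). The gripper opens to 85 mm and grips with 20 to 120 N. Pads are 22 mm wide; open, the fingers measure 114 mm over their backs; the gripper's body (76 mm by 85 mm) begins 54 mm behind the grasp point. The pads swing forward as they close: fully open they stand 13 mm farther back than shut.
Start: joints at [1.026, 0.259, 1.535, -0, 1.348, -0.203], TCP at [0.184, 0.518, 0.231] pointing down, gripper open.
Joint ranges: [-3.14, 3.14], [-0.91, 2.08], [0.19, 2.58], [-1.22, 4.36], [0.22, 2.71], [-3.12, 3.12]. Speed limits (rad/s): [2.57, 2.57, 3.14, 3.14, 3.14, 3.14].

## Interface

Orientations are given as a 3x3 rotation matrix whose columns are the frame's x, y, z axes.
In Python, from station import robot gives the robot as it stands.
- The arm moves only by the tool jog_arm, never from a script. Its argument "increments" is a list that holds one entry, the list of rows, each a list of 7 numbers: the turn, a rotation vector about the tool's x, y, z in rad, then the shift along the tool's x, y, z in cm, then the closure in counts, from 0 (fully open) to 255 (shut). In form: [[[wx, wy, wz, tx, ty, tz, gripper], ...]]. A call has 1 to 12 rows; each row is the pose to reach, as a shift and turn from the pose measured when the call began, along the tool's axes at that moment; what a row does not reach only later rows make up. A row lasts 1/12 s, in which the tool goes at most 41.7 mm and 7.16 degrees, less where a joint would pass 70% of its speed; a pose out of reach is approached as far as the arm can. A call with a gripper value outside its range is refused whole. The fingers move at their own pace and stop on an object; "grip_force" is the grip in N (left out, the last holds). Time passes only in rows, so rows that repeat a pose let the fingers close. It gives the time, the measured TCP pose, the force and the opening at its end, in the units of the state.
- robot.sense(): the state, without advancing time (a new reading comes with each control period).
- robot.get_image(name): name is "scene" or "side" or "wrist"; returns the picture (400x640x3 uint8, red, green, blue); there is no depth.
- robot.camera_model(name): a dict with "fx", "fy", "cx", "cy" (pixels), "R" (3x3) and "t" (3): a world point X has camera coordinates R X + t. Camera axes: x right, y down, z forward; pixel columns grow to the right and rows downward; lengths in m; the calibration is good to about 2 mm. A picture is of the moment at which its call begins: read the wrist's pose just before it. camera_model takes no time and is no camera call; for the wrist camera it gives the pose at the moment of the call.
- robot.hand_in(): hands the job in, once; it reports no verdict.
The state is a dict: "t": time; "q": joint angles; "joint_vel": joint speeds; "tau": joint torques, N m; "tcp_pos": TCP position; "tcp_rot": TCP orientation; "contact_force": force on the tool from outside, world axes, zero at the start; "torque": the same for the moment, N m; "width": finger opening in m.
Only numpy, scipy, OpenCV 4.12 (cv2) and the standard library are available. Lean on these libraries where they do the work, as an engineer would, in place of code of your own. Each camera call takes 0.05 s, during which the arm holds its last target. There are 200 camera calls.

## Working session

There is one attempt and no reset: what is moved stays moved. The work goes in short steps, Python scripts to look and compute and a tool call to move; the robot and the scene stay as the last step left them, time stands still between calls to the robot, and variables do not carry over. Pictures are saved under pics/ and viewed, on a budget of 10 in all, crops included, one or two more only if the job needs it, and the job is handed in when it is done.

Besides the shell and the picture viewer there is one more tool, called after "Request:" as a command line: name --argument value ..., lists and objects as JSON in quotes. jog_arm: Moves the arm, as the interface text tells. Its arguments: {"type":"object","properties":{"increments":{"type":"array","items":{"type":"array","items":{"type":"array","items":{"type":"number"}}}},"grip_force":{"type":"number"}},"required":["increments"]}

```bash
mkdir -p pics; python3 - <<'E'
from station import robot
import cv2,numpy as np
for n in("scene","side"):
    im=robot.get_image(n); cv2.imwrite(f"pics/{n}0.png",im[...,::-1]); 
    c=robot.camera_model(n); print(n,c["fx"],c["cx"],c["cy"],(-c["R"].T@c["t"]).round(3),c["R"].round(2).tolist())
s=robot.sense();print(s["t"],s["tcp_pos"],np.round(s["tcp_rot"],3).tolist(),s["width"])
a=cv2.imread("pics/scene0.png");b=cv2.imread("pics/side0.png")
cv2.imwrite("pics/both0.png",cv2.resize(np.vstack([a,b]),(640,800))[:,:])
E
```

```text
scene 407.2235243686289 324.89913982961133 201.34580245362054 [0.169 0.469 0.799] [[-0.76, -0.65, 0.0], [-0.51, 0.6, -0.62], [0.4, -0.47, -0.79]]
side 480.1778715400703 322.355612867856 203.9753867205809 [0.193 1.053 0.759] [[-0.94, -0.34, -0.01], [-0.18, 0.5, -0.85], [0.29, -0.8, -0.53]]
0.1 [0.18409387 0.51778387 0.23055843] [[-0.942, 0.335, -0.001], [0.335, 0.942, -0.001], [0.0, -0.002, -1.0]] 0.08558946578007501
```

View pics/scene0.png

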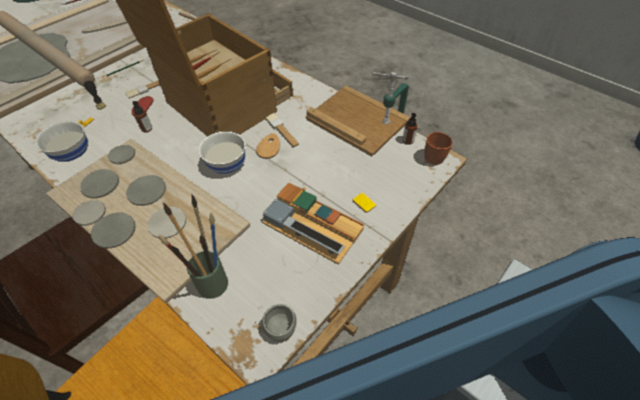

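View pics/side0.png

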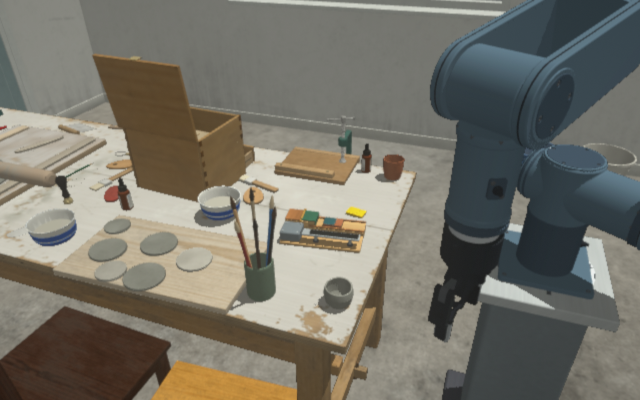

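The tile box is at about (312,222) in the scene view and (322,230) in the side view. The cup, bottle and pinch pot stand well clear, and the yellow decoy is at (364,203). Next I'll enlarge the box in both views.

```bash
cat > h.py <<'E'
from station import robot
import cv2,numpy as np
def ray(cm,px):
    R=np.array(cm["R"]);t=np.array(cm["t"])
    d=R.T@np.array([(px[0]-cm["cx"])/cm["fx"],(px[1]-cm["cy"])/cm["fy"],1.]);return -R.T@t,d
def onz(cm,px,z):
    o,d=ray(cm,px);return o+d*(z-o[2])/d[2]
def proj(cm,X):
    c=np.array(cm["R"])@np.asarray(X,float)+cm["t"];return np.array([cm["fx"]*c[0]/c[2]+cm["cx"],cm["fy"]*c[1]/c[2]+cm["cy"]])
E
python3 - <<'E'
import cv2,numpy as np
from h import *
a=cv2.imread("pics/scene0.png")[172:272,250:380];b=cv2.imread("pics/side0.png")[195:260,265:385]
cv2.imwrite("pics/c1.png",cv2.resize(a,None,fx=6,fy=6,interpolation=cv2.INTER_CUBIC))
cm=robot.camera_model("scene")
for n,p,z in [("center",(312,222),.03),("cup",(437,150),.03),("bottle",(411,130),.05),("pinch",(278,322),.025),("yellow",(364,203),.004)]: print(n,onz(cm,p,z).round(3))
E
```

```text
center [0.543 0.078 0.03 ]
cup [ 0.446 -0.313  0.03 ]
bottle [ 0.532 -0.313  0.05 ]
pinch [0.436 0.298 0.025]
yellow [ 0.496 -0.061  0.004]
```

View pics/c1.png

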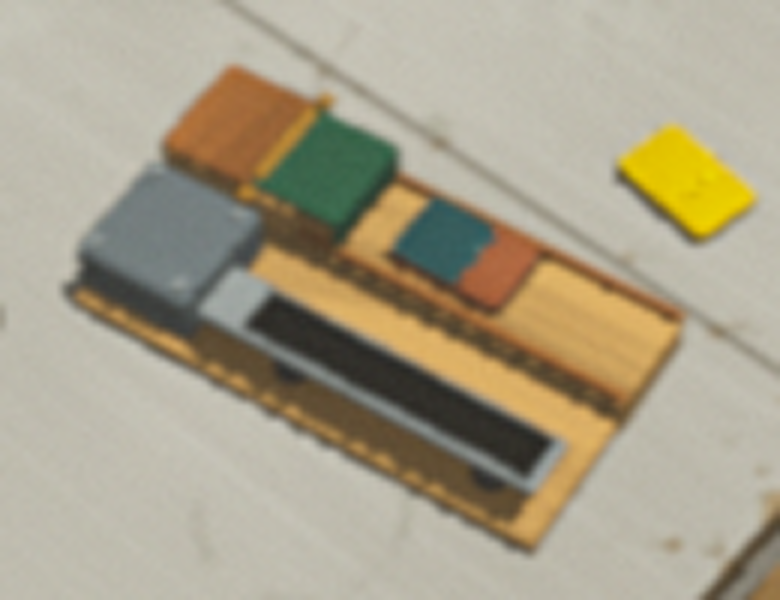

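The close-up shows the box lane running from lower right (open end) to upper left. The green lid is at (330,165), the teal/terracotta tile at (470,250) and the black bar top runs from (262,308) to (545,458). Now a first pose estimate from these points.

```bash
python3 - <<'E'
from h import *
cm=robot.camera_model("scene")
P={n:onz(cm,(p[0]/6+250-.4,p[1]/6+172-.4),z) for n,p,z in [("barfar",(262,308),.038),("barnear",(545,458),.038),("railA",(684,318),.025),("railB",(622,412),.025),("tileN",(515,280),.028),("tile_nl",(490,308),.028),("tile_nr",(540,255),.028),("tile_fl",(393,248),.028),("tile_fr",(436,202),.028),("lidfl",(335,238),.04),("lidfr",(397,165),.04)]}
for k,v in P.items(): print(k,v.round(4))
d=P["barfar"]-P["barnear"];print(np.linalg.norm(d),np.arctan2(d[1],d[0]))
d=P["tile_fl"]+P["tile_fr"]-P["tile_nl"]-P["tile_nr"];print(np.linalg.norm(d)/2,np.arctan2(d[1],d[0]))
d=(P["lidfl"]+P["lidfr"]-P["railA"]-P["railB"])/2;print(np.linalg.norm(d),np.arctan2(d[1],d[0]))
w=robot.camera_model("wrist");s=robot.sense();o,dd=ray(w,(w["cx"],w["cy"]));R=np.array(s["tcp_rot"])
print("wrist in tool",R.T@(o-s["tcp_pos"]),R.T@dd,w["fx"],s["t"])
E
```

```text
barfar [0.5693 0.1121 0.038 ]
barnear [0.4458 0.0935 0.038 ]
railA [0.4497 0.0036 0.025 ]
railB [0.4414 0.0528 0.025 ]
tileN [0.5092 0.0339 0.028 ]
tile_nl [0.508  0.0503 0.028 ]
tile_nr [0.5094 0.0183 0.028 ]
tile_fl [0.5553 0.0531 0.028 ]
tile_fr [0.5573 0.025  0.028 ]
lidfl [0.5695 0.0706 0.04  ]
lidfr [0.575 0.028 0.04 ]
0.12484802301490046 0.14931489427114547
0.047815310569313194 0.10004371586826905
0.12935327743406758 0.1648280708041779
wrist in tool [ 0.08030629  0.00031587 -0.14346881] [-0.31295344  0.00129619  0.94976758] 277.92300492330793 0.1
```

The box yaw is about 0.15 rad with its origin near (0.572, 0.049), which agrees with the given sizes. Next I move over the box with tool y along box y and look with the wrist camera.

Request:
jog_arm --increments '[[[0,0,-0.49,-48,-29.5,0,87],[0,0,-0.49,-48,-29.5,0,87],[0,0,-0.49,-48,-29.5,0,87],[0,0,-0.49,-48,-29.5,0,87],[0,0,-0.49,-48,-29.5,0,87],[0,0,-0.49,-48,-29.5,0,87],[0,0,-0.49,-48,-29.5,0,87],[0,0,-0.49,-48,-29.5,0,87],[0,0,-0.49,-48,-29.5,0,87],[0,0,-0.49,-48,-29.5,0,87],[0,0,-0.49,-48,-29.5,0,87],[0,0,-0.49,-48,-29.5,0,87]]]'

```text
t: 1.1
tcp_pos: [0.4871, 0.1407, 0.2307]
tcp_rot: [[-0.989, -0.147, -0.001], [-0.147, 0.989, -0.001], [0.001, -0.001, -1.0]]
contact_force: [0.7, 0.0, 0.0]
width: 0.0561
```

Request:
jog_arm --increments '[[[0,0,0,-4,-6.9,4,87],[0,0,0,-4,-6.9,4,87],[0,0,0,-4,-6.9,4,87],[0,0,0,-4,-6.9,4,87],[0,0,0,-4,-6.9,4,87],[0,0,0,-4,-6.9,4,87]]]'

```text
t: 1.6
tcp_pos: [0.5361, 0.0794, 0.1912]
tcp_rot: [[-0.989, -0.148, -0.001], [-0.148, 0.989, -0.001], [0.002, -0.001, -1.0]]
contact_force: [0.5, -0.1, 0.8]
width: 0.0563
```

```bash
python3 - <<'E'
from h import *
import json
s=robot.sense();w=robot.camera_model("wrist");im=robot.get_image("wrist")[...,::-1]
json.dump({k:np.array(v).tolist() for k,v in w.items()},open("w1.json","w"))
cv2.imwrite("pics/w1.png",im)
print(s["t"],s["tcp_pos"],s["width"],s["contact_force"])
E
```

```text
1.6 [0.53613037 0.07939967 0.19120011] 0.05631667861142774 [ 0.46075762 -0.14854245  0.77927148]
```

View pics/w1.png

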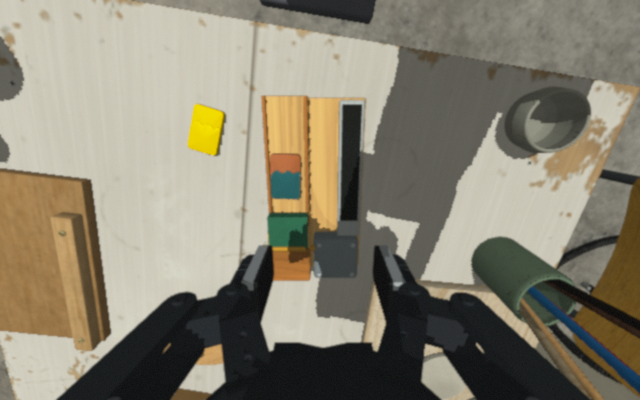

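The wrist view shows the box upright in the picture: bar at (350,160), tile (285,176), lid (288,230), roof (291,264) and housing (335,255). Masks now give the exact pose.

```bash
python3 - <<'E'
from h import *
import json
w={k:np.array(v) for k,v in json.load(open("w1.json")).items()}
im=cv2.imread("pics/w1.png");hsv=cv2.cvtColor(im,cv2.COLOR_BGR2HSV)
def rect(name,lo,hi,box,z):
    m=cv2.inRange(hsv,np.array(lo),np.array(hi));k=np.zeros_like(m);x0,y0,x1,y1=box;k[y0:y1,x0:x1]=m[y0:y1,x0:x1]
    c=max(cv2.findContours(k,cv2.RETR_EXTERNAL,cv2.CHAIN_APPROX_NONE)[0],key=cv2.contourArea)
    g=np.array([onz(w,p,z)[:2] for p in c[:,0,:]],np.float32)*1000
    (cx,cy),(a,b),th=cv2.minAreaRect(g);x,y,ww,hh=cv2.boundingRect(c)
    print(name,"area",cv2.contourArea(c),"px",(x,y,ww,hh),"c",round(cx,1),round(cy,1),"size",round(a,1),round(b,1),"ang",round(th,1))
rect("rubber",(0,0,0),(180,120,50),(335,95,370,228),.038)
rect("teal",(80,90,30),(105,255,160),(262,140,310,205),.028)
rect("terra",(3,110,60),(12,255,220),(270,145,303,180),.028)
rect("green",(60,80,30),(90,255,160),(255,205,315,250),.04)
for r in (120,176,225): print(r,[tuple(hsv[r,x]) for x in range(262,314,2)])
print("col350",[(y,tuple(hsv[y,350])) for y in list(range(96,108,2))+list(range(214,234,2))])
print("col288",[(y,tuple(hsv[y,288])) for y in list(range(146,160,2))+list(range(194,216,2))+list(range(240,252,2))])
E
```

```text
rubber area 1750.5 px (341, 106, 20, 115) c 510.7 106.2 size 124.1 18.3 ang 8.6
teal area 619.5 px (271, 172, 28, 26) c 544.1 37.2 size 29.4 31.0 ang 8.5
terra area 468.0 px (270, 154, 30, 21) c 520.6 34.2 size 22.5 33.2 ang 8.5
green area 1141.0 px (268, 214, 39, 33) c 594.5 47.2 size 40.4 43.8 ang 8.5
120 [(np.uint8(16), np.uint8(62), np.uint8(189)), (np.uint8(15), np.uint8(162), np.uint8(179)), (np.uint8(16), np.uint8(155), np.uint8(151)), (np.uint8(19), np.uint8(133), np.uint8(225)), (np.uint8(20), np.uint8(131), np.uint8(232)), (np.uint8(20), np.uint8(130), np.uint8(231)), (np.uint8(20), np.uint8(130), np.uint8(235)), (np.uint8(20), np.uint8(129), np.uint8(233)), (np.uint8(19), np.uint8(132), np.uint8(228)), (np.uint8(18), np.uint8(136), np.uint8(218)), (np.uint8(19), np.uint8(133), np.uint8(222)), (np.uint8(19), np.uint8(134), np.uint8(222)), (np.uint8(19), np.uint8(133), np.uint8(229)), (np.uint8(19), np.uint8(135), np.uint8(221)), (np.uint8(18), np.uint8(135), np.uint8(211)), (np.uint8(19), np.uint8(133), np.uint8(221)), (np.uint8(19), np.uint8(133), np.uint8(225)), (np.uint8
[... 4189 characters left out ...]
np.uint8(208))), (202, (np.uint8(19), np.uint8(134), np.uint8(224))), (204, (np.uint8(19), np.uint8(134), np.uint8(222))), (206, (np.uint8(19), np.uint8(134), np.uint8(223))), (208, (np.uint8(19), np.uint8(132), np.uint8(224))), (210, (np.uint8(19), np.uint8(133), np.uint8(222))), (212, (np.uint8(20), np.uint8(119), np.uint8(152))), (214, (np.uint8(71), np.uint8(111), np.uint8(71))), (240, (np.uint8(75), np.uint8(135), np.uint8(89))), (242, (np.uint8(75), np.uint8(134), np.uint8(80))), (244, (np.uint8(75), np.uint8(129), np.uint8(79))), (246, (np.uint8(38), np.uint8(103), np.uint8(82))), (248, (np.uint8(20), np.uint8(189), np.uint8(112))), (250, (np.uint8(19), np.uint8(189), np.uint8(116)))]
```

The checks agree:

| Check | Measured | Given |
|---|---|---|
| Yaw | 0.148 rad | – |
| Bar distance from lane | 70.8 mm | 70 mm |
| Lid size | 40 x 44 mm | 40 x 46 mm |

The origin is about (0.573, 0.044), with the tile at about x=-41, y=-2. I'll move behind the tile to box x=-95, y=34 and come down to just above the bar.

Request:
jog_arm --increments '[[[0,0,0,3,-0.6,0,87],[0,0,0,6.4,-0.6,2,87],[0,0,0,6.4,-0.6,6,87],[0,0,0,6.4,-0.6,10,87],[0,0,0,6.4,-0.6,12.5,87],[0,0,0,6.4,-0.6,13.6,87],[0,0,0,6.4,-0.6,13.8,87],[0,0,0,6.4,-0.6,13.8,87]]]'

```text
t: 2.32
tcp_pos: [0.4734, 0.0651, 0.0539]
tcp_rot: [[-0.989, -0.151, -0.001], [-0.151, 0.989, -0.001], [0.001, -0.001, -1.0]]
contact_force: [-0.7, 0.7, 0.5]
width: 0.056
```

```bash
python3 - <<'E'
from h import *
s=robot.sense();w=robot.camera_model("side");im=robot.get_image("side")[...,::-1];wi=robot.get_image("wrist")[...,::-1]
print(s["tcp_pos"],s["width"],s["contact_force"])
u,v=proj(w,s["tcp_pos"]).astype(int);print(u,v)
a=cv2.resize(im[v-65:v+40,u-80:u+80],(640,420),interpolation=cv2.INTER_CUBIC)
cv2.imwrite("pics/s2.png",a);cv2.imwrite("pics/w2.png",wi)
E
```

```text
[0.47335624 0.0651463  0.05391126] 0.05604348849660194 [-0.6629266   0.72778272  0.47963957]
351 223
```

View pics/w2.png

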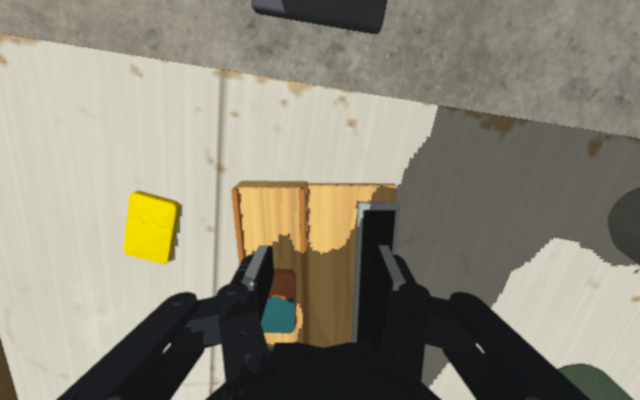

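View pics/s2.png

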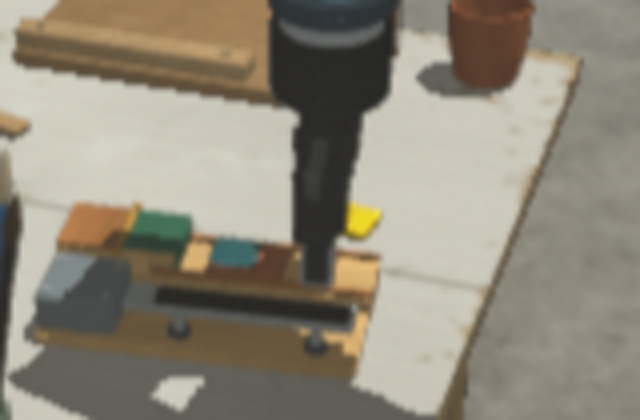

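The wrist view shows the left finger over the lane behind the tile (tile at about (280,300)) and the right finger over the bar at (380,270). The side view confirms it. Next I go down gently to feel the bar.

Request:
jog_arm --increments '[[[0,0,0,0,-0.1,0.5,87],[0,0,0,0,-0.1,1,87],[0,0,0,0,-0.1,1.4,87],[0,0,0,0,-0.1,1.4,87],[0,0,0,0,-0.1,1.4,87]]]'

```text
t: 2.83
tcp_pos: [0.4747, 0.0636, 0.0408]
tcp_rot: [[-0.989, -0.15, 0.002], [-0.15, 0.989, -0.001], [-0.001, -0.001, -1.0]]
contact_force: [-0.2, -0.8, 0.0]
width: 0.0565
```

Request:
jog_arm --increments '[[[0,0,0,0,0,0.3,87],[0,0,0,0,0,0.6,87],[0,0,0,0,0,0.6,87],[0,0,0,0,0,0.6,87]]]'

```text
t: 3.17
tcp_pos: [0.4745, 0.0636, 0.0345]
tcp_rot: [[-0.989, -0.15, 0.001], [-0.15, 0.989, -0.001], [-0.001, -0.001, -1.0]]
contact_force: [-0.0, 1.0, -0.6]
width: 0.0561
```

Request:
jog_arm --increments '[[[0,0,0,0,0,0.3,87],[0,0,0,0,0,0.6,87],[0,0,0,0,0,0.6,87],[0,0,0,0,0,0.6,87]]]'

```text
t: 3.5
tcp_pos: [0.4748, 0.0636, 0.0286]
tcp_rot: [[-0.989, -0.15, 0.001], [-0.15, 0.989, -0.001], [-0.001, -0.001, -1.0]]
contact_force: [0.9, -0.5, 3.3]
width: 0.0562
```

Contact is felt: 3.3 N at TCP z = 28.6 mm. Pressing further, then I'll read how far the lid opens.

Request:
jog_arm --increments '[[[0,0,0,0,0,0.4,87],[0,0,0,0,0,0.8,87],[0,0,0,0,0,1,87],[0,0,0,0,0,1,87],[0,0,0,0,0,1,87]]]'

```text
t: 3.92
tcp_pos: [0.4749, 0.0636, 0.0184]
tcp_rot: [[-0.989, -0.15, 0.001], [-0.15, 0.989, -0.001], [-0.001, -0.001, -1.0]]
contact_force: [-0.5, -0.0, 4.0]
width: 0.0563
```

```bash
python3 - <<'E'
from h import *
s=robot.sense();w=robot.camera_model("side");c=robot.camera_model("scene");im=robot.get_image("side")[...,::-1];sc=robot.get_image("scene")[...,::-1]
print(s["tcp_pos"],s["width"],s["contact_force"])
O=np.array([.573,.0443,0]);e=np.array([.989,.148,0]);n=np.array([-.148,.989,0])
B=lambda x,y,z:O+(e*x+n*y)/1000+[0,0,z/1000]
a=cv2.resize(im[180:260,265:385],(720,480),interpolation=cv2.INTER_CUBIC)
# expected lid lip-top corners for several openings, side view
for th in (.6,.8,1.0,1.15,1.3,1.45):
    x=40-42*np.cos(th);z=38+42*np.sin(th)
    for y in(-23,23):
        p=(proj(w,B(x,y,z))-[265,180])*6; cv2.circle(a,tuple(p.astype(int)),2,(0,0,255),-1)
    print(th,p.round(0))
cv2.imwrite("pics/s3.png",a)
E
```

```text
[0.47488513 0.06358552 0.01844641] 0.05633721972952892 [-0.46531773 -0.01518802  4.00341393]
0.6 [295. 207.]
0.8 [282. 193.]
1.0 [268. 182.]
1.15 [255. 175.]
1.3 [242. 169.]
1.45 [228. 166.]
```

View pics/s3.png

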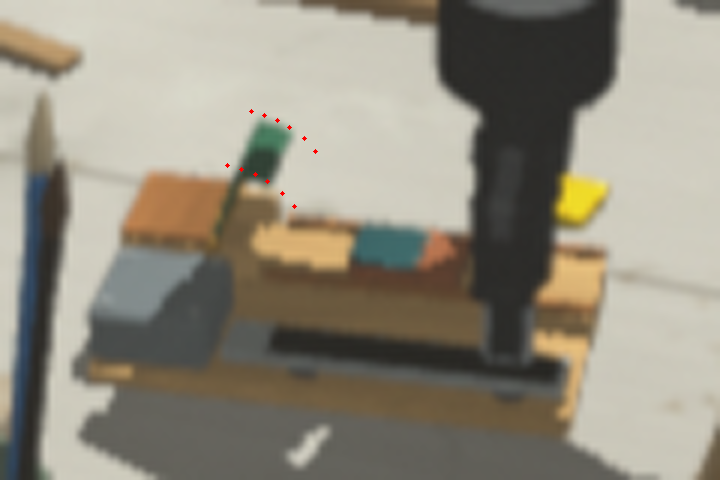

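The side view shows the lid standing open at (265,140), about 1.2 rad by the red reference dots. That means the bar is about 15 mm down and the tips are at about 23 mm. The tile is still outside at (390,245). I go 1 mm lower and push part of the way.

Request:
jog_arm --increments '[[[0,0,0,0,0,0.1,87],[0,0,0,-0.6,0,0.1,87],[0,0,0,-1.2,0,0.1,87],[0,0,0,-1.8,0,0.1,87],[0,0,0,-2.4,0,0.1,87],[0,0,0,-3.0,0,0.1,87],[0,0,0,-3.6,0,0.1,87],[0,0,0,-4.2,0,0.1,87],[0,0,0,-4.8,0,0.1,87],[0,0,0,-5.4,0,0.1,87],[0,0,0,-5.4,0,0.1,87],[0,0,0,-5.4,0,0.1,87]]]'

```text
t: 5.02
tcp_pos: [0.5303, 0.0718, 0.0182]
tcp_rot: [[-0.989, -0.15, 0.005], [-0.15, 0.989, -0.001], [-0.005, -0.002, -1.0]]
contact_force: [2.8, 0.3, 3.6]
width: 0.0565
```

```bash
python3 - <<'E'
from h import *
s=robot.sense();w=robot.camera_model("side");im=robot.get_image("side")[...,::-1];wc=robot.camera_model("wrist");wi=robot.get_image("wrist")[...,::-1]
O=np.array([.573,.0443,0]);e=np.array([.989,.148,0]);n=np.array([-.148,.989,0])
d=s["tcp_pos"]-O;print(s["tcp_pos"],s["contact_force"],"box x,y",d@e*1e3,d@n*1e3)
B=lambda x,y,z:O+(e*x+n*y)/1000+[0,0,z/1000]
a=cv2.resize(im[180:260,265:385],(600,400),interpolation=cv2.INTER_CUBIC)
for x in(-60,-40,-20,0): cv2.circle(a,tuple(((proj(w,B(x,17,28))-[265,180])*5).astype(int)),2,(0,0,255),-1)
cv2.imwrite("pics/w4.png",np.vstack([a,]));cv2.imwrite("pics/w4b.png",wi)
E
```

```text
[0.53030215 0.07179911 0.0181525 ] [2.75738935 0.28298063 3.58315739] box x,y -38.15830859141399 33.51590559866036
```

View pics/w4.png

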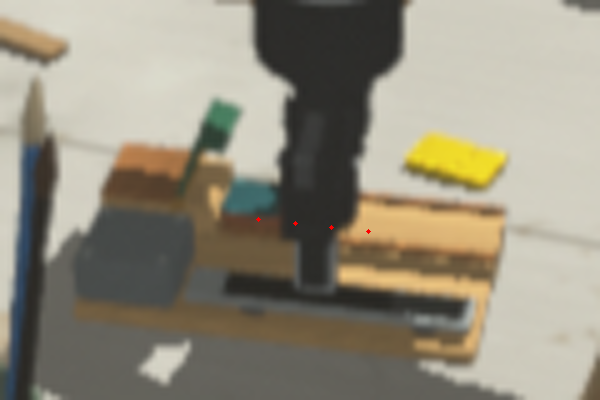

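The side view shows the tile at (250,200) under the open lid, with the finger behind it. The dots (x = -60 to 0) put its front at about x = 20 to 25, as expected. Bar still held at 3.6 N. I finish the push slowly.

Request:
jog_arm --increments '[[[0,0,0,-0.4,0,0.1,87],[0,0,0,-0.8,0,0.1,87],[0,0,0,-1.2,0,0.1,87],[0,0,0,-1.6,0,0.1,87],[0,0,0,-2.0,0,0.1,87],[0,0,0,-2.4,0,0.1,87],[0,0,0,-2.8,0,0.1,87],[0,0,0,-3.2,0,0.1,87],[0,0,0,-3.6,0,0.1,87],[0,0,0,-4.0,0,0.1,87],[0,0,0,-4.0,0,0.1,87],[0,0,0,-4.0,0,0.1,87]]]'

```text
t: 6.12
tcp_pos: [0.5708, 0.0778, 0.0178]
tcp_rot: [[-0.989, -0.149, 0.007], [-0.149, 0.989, -0.001], [-0.007, -0.002, -1.0]]
contact_force: [-0.1, 0.6, 4.5]
width: 0.0559
```

```bash
python3 - <<'E'
from h import *
s=robot.sense();wi=robot.get_image("wrist")[...,::-1]
im=robot.get_image("side")[...,::-1];w=robot.camera_model("side")
O=np.array([.573,.0443,0]);e=np.array([.989,.148,0]);n=np.array([-.148,.989,0])
d=s["tcp_pos"]-O;print(s["tcp_pos"],s["contact_force"],"box x,y",d@e*1e3,d@n*1e3)
B=lambda x,y,z:O+(e*x+n*y)/1000+[0,0,z/1000]
a=cv2.resize(im[180:260,265:385],(720,480),interpolation=cv2.INTER_CUBIC)
for x in(-20,0,20): cv2.circle(a,tuple(((proj(w,B(x,-17,28))-[265,180])*6).astype(int)),2,(0,0,255),-1)
cv2.imwrite("pics/s5.png",a)
E
```

```text
[0.57078323 0.077779   0.01775936] [-0.12380783  0.56242401  4.47256846] box x,y 2.762508991013465 33.438817023150285
```

View pics/s5.png

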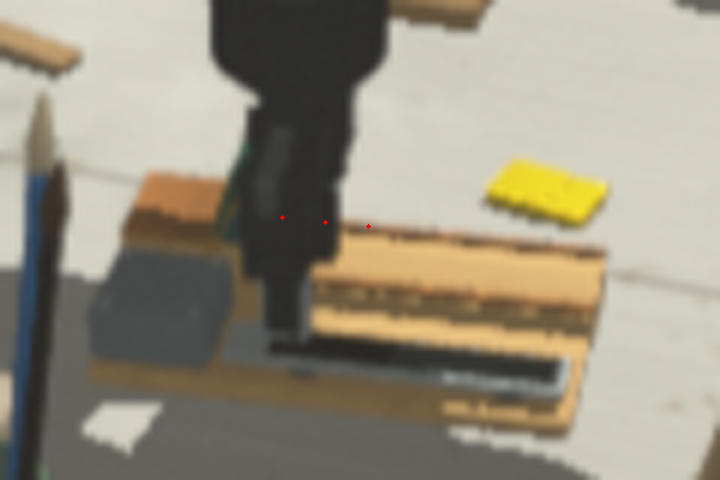

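The tile is hidden behind the finger here. I slide back along the held bar so that the lid stays open, and look before letting go.

Request:
jog_arm --increments '[[[0,0,0,0,0,0,87],[0,0,0,0.8,0,0,87],[0,0,0,1.8,0,0,87],[0,0,0,2.8,0,0,87],[0,0,0,3.8,0,0,87],[0,0,0,4.8,0,0,87],[0,0,0,5.8,0,0,87],[0,0,0,6,0,0,87],[0,0,0,6,0,0,87]]]'

```text
t: 6.97
tcp_pos: [0.51, 0.0687, 0.0175]
tcp_rot: [[-0.989, -0.149, 0.006], [-0.149, 0.989, -0.001], [-0.006, -0.002, -1.0]]
contact_force: [-1.3, -0.9, 3.1]
width: 0.0562
```

```bash
python3 - <<'E'
from h import *
s=robot.sense();im=robot.get_image("side")[...,::-1];w=robot.camera_model("side");sc=robot.get_image("scene")[...,::-1];c=robot.camera_model("scene")
O=np.array([.573,.0443,0]);e=np.array([.989,.148,0]);n=np.array([-.148,.989,0])
d=s["tcp_pos"]-O;print(s["tcp_pos"],s["contact_force"],"box x,y",d@e*1e3,d@n*1e3)
B=lambda x,y,z:O+(e*x+n*y)/1000+[0,0,z/1000]
def crop(im,w,u0,v0):
    a=cv2.resize(im[v0:v0+66,u0:u0+100],(600,396),interpolation=cv2.INTER_CUBIC)
    for x in(-20,0,20):
        for y in (-17,17): cv2.circle(a,tuple(((proj(w,B(x,y,28))-[u0,v0])*6+3).astype(int)),2,(0,0,255),-1)
    return a
u,v=proj(w,B(0,0,28)).astype(int);u2,v2=proj(c,B(0,0,28)).astype(int)
cv2.imwrite("pics/s6.png",cv2.resize(np.vstack([crop(im,w,u-50,v-33),crop(sc,c,u2-50,v2-33)]),(450,594)))
E
```

```text
[0.50995703 0.06868143 0.01745917] [-1.28515184 -0.93264615  3.1165444 ] box x,y -58.74104687569402 33.44359532651581
```

View pics/s6.png

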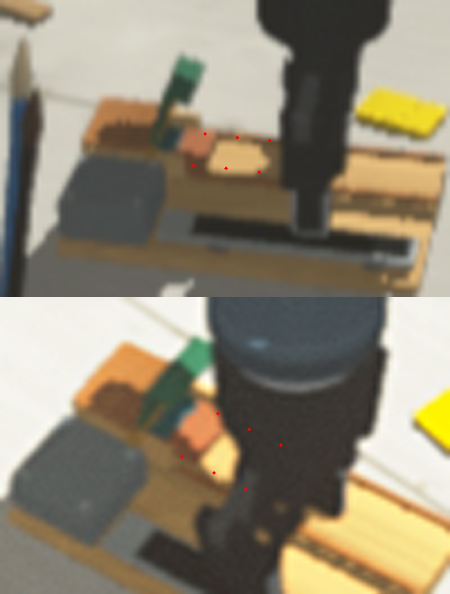

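Both views show the tile's rear edge about 12 to 14 mm past the lip line, between the x=20 and x=0 dots. The tile origin is therefore at about x = 39, flat, and the lid is still open. Now I let go of the bar and rise.

Request:
jog_arm --increments '[[[0,0,0,0,0,-0.3,87],[0,0,0,0,0,-0.7,87],[0,0,0,0,0,-1.1,87],[0,0,0,0,0,-1.5,87],[0,0,0,0,0,-2,87],[0,0,0,0,0,-3.5,87],[0,0,0,0,0,-6,87],[0,0,0,0,0,-9,87],[0,0,0,0,0,-12,87],[0,0,0,0,0,-14,87],[0,0,0,0,0,-14,87],[0,0,0,0,0,-14,87]]]'

```text
t: 8.07
tcp_pos: [0.5102, 0.0689, 0.1586]
tcp_rot: [[-0.989, -0.15, 0.008], [-0.15, 0.989, -0.001], [-0.008, -0.002, -1.0]]
contact_force: [-1.0, 0.3, -0.6]
width: 0.056
```

```bash
python3 - <<'E'
from h import *
s=robot.sense();print(s["tcp_pos"],s["contact_force"],np.abs(s["joint_vel"]).max())
im=robot.get_image("side")[...,::-1];wi=robot.get_image("wrist")[...,::-1]
a=cv2.resize(im[180:260,265:385],(600,400),interpolation=cv2.INTER_CUBIC)
cv2.imwrite("pics/f.png",cv2.resize(np.vstack([a,cv2.resize(wi[50:350,120:570],(600,400))]),(450,600)))
E
```

```text
[0.5101609  0.06890678 0.15856137] [-0.96645493  0.28013107 -0.58149626] 0.04568321797929898
```

View pics/f.png

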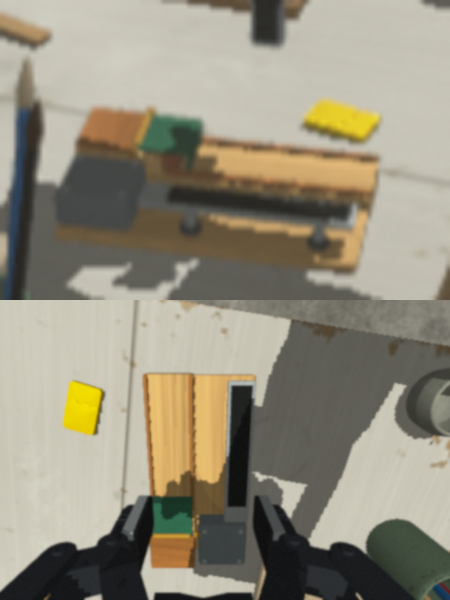

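The lid is flat shut in both views (side (170,135), wrist (172,515)), the tray is empty and the arm is clear. I hand in.

```bash
python3 -c "
from station import robot
print(robot.hand_in())"
```

```text
the job is handed in; nothing more can be done
None
```

The tile is inside the box with the lid shut behind it, and I handed the job in at about 8 s of the 35 s allowed. The hand-in gives no verdict, so what follows rests on my own checks.

I pressed the bar with one fingertip until the lid stood at about 1.2 rad. With the other fingertip I pushed the tile along the lane while the bar stayed down, at about 3 to 4.5 N at each check. Then I slid back along the held bar to look, let the bar up and lifted clear.

- **Tile position:** before I let go, the side and scene views put its rear edge 12 to 14 mm past the lip. That places its origin at about x = 39 mm, against the 30 to 60 mm allowed. I measured this by eye on enlarged crops, good to about 3 mm.
- **At the end:** the side and wrist views showed the lid flat, the tray empty and the bar up. The fingers were well clear, with residual force at noise level (about 1 N). The pots and the bottle were never approached.
- **Disagreements:** the box origin along the lane differed by about 4 mm between the lid and the bar's rubber top, so I used a value in between. Midway through the push, the tile's front read 20 to 25 mm against 25 mm expected.
- **Not checked:** I can't see the tile under the shut lid, and I had no direct reading of contact between lid and tile.

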